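Make up a locker kit and a mailbox kit at the key counter

TASK

Make up two customer kits from the stock lying on the counter: the locker kit (the padlock, the staple plate and the long key) in the tray with three bays, and the mailbox kit (the mailbox lock and the short key) in the tray with two bays. Give each thing a bay of its own, about in the middle of the bay, resting flat on the tray's floor the same way up as it lies now; the order of the bays and which way things point do not matter. Leave the cash tin, the bowl of keys and the tape measure where they are.

Things in the scene. Friction and masses are not known exactly. Their poses are not given: they have to be found in the camera images.
- tray3: Grey plastic kit tray with THREE bays, held fast to the counter (it does not move), 112 mm (x) by 256 mm (y) by 12 mm high, floor 4 mm thick, rim and ribs 4 mm thick standing 8 mm above the floor. Origin: centre of its underside, on the counter. Bays lie side by side along its y axis, each 80 mm (y) by 104 mm (x) clear, centred at x = 0, y = -84, 0 and +84 mm.
- tray2: Grey plastic kit tray with TWO bays, otherwise built like the three-bay tray: fixed, 112 mm (x) by 172 mm (y) by 12 mm high, floor 4 mm thick, bays 80 by 104 mm clear, centred at x = 0, y = -42 and +42 mm. Origin: centre of its underside.
- mailbox_lock: Pewter mailbox lock standing on its round face, barrel up: face 32 mm across, 5 mm thick; barrel 20 mm across, up to 31 mm high; on top a steel cam bar (31 to 35 mm high, 14 mm wide) along x from -8 to +34 mm, with a small screw head to 38 mm. About 90 g. Origin: centre of the underside, on the barrel axis, z up. Grip across the barrel along y, fingers passing the bar's sides.
- padlock: Brass padlock with a steel shackle, lying flat: body 36 by 36 mm and 20 mm thick, centred at x = +11 mm; the shackle (bar 7 mm thick, 29 mm over its legs) sticks out to -x as far as x = -29 mm. About 160 g. Origin: on the underside, in the middle of the whole 58 mm length; z up. Can be gripped across the body along y (36 mm).
- staple: Steel staple plate (the part a padlock hooks into) lying flat: plate 70 mm (x) by 30 mm (y) by 4 mm with a screw hole near each end; in its middle stands an upright loop of 8 mm round bar, 24 mm wide along x, its top 30 mm above the underside. About 80 g. Origin: centre of the underside, z up. Can be pinched across the loop along y (8 mm).
- long_key: Long key lying flat, 84 mm long overall: rectangular white plastic head 30 mm (x) by 26 mm (y) by 10 mm thick centred at x = +27 mm, brass blade 9 mm wide and 4 mm thick reaching to x = -42 mm. About 30 g. Origin: on the underside in the middle of the whole length, z up. Can be gripped across the head along y.
- short_key: Short key lying flat, 50 mm long overall: round white plastic head 26 mm across and 10 mm thick centred at x = +12 mm, brass blade 9 mm wide and 4 mm thick reaching to x = -25 mm. About 20 g. Origin: on the underside in the middle of the whole length, z up. Can be gripped across the head along y.
- cash_tin: Navy steel cash tin, 115 mm (x) by 152 mm (y) by 72 mm, with a folded wire handle on its top to 77 mm. Loose, 1.3 kg; a bystander. Origin: centre of its underside.
- key_bowl: Blue plastic bowl full of keys, 132 mm across the rim, 48 mm high. Loose, 0.45 kg; a bystander. Origin: centre of its underside.
- tape: Bright yellow tape measure lying on its side, 66 by 66 by 36 mm. Loose, 0.28 kg; a bystander. Origin: centre of its underside.
Mind the look-alikes: they are no part of the job. What is shaped like the padlock but blue is not meant.

How it is judged (in metres and radians):
At the end, for the whole second after the job is handed in: Each thing of a kit is in a bay of its own in the kit's tray (any order): origin within 18 mm of the bay centre along tray x and y, underside within 3 mm of the tray floor, tilt under 0.08 rad, at rest (under 10 mm/s, 0.1 rad/s) (x of padlock in the frame of tray3 between -0.018 and 0.018 m and z of padlock in the frame of tray3 between 0.001 and 0.007 m and angle between each of padlock, staple, long_key, mailbox_lock, short_key's own z axis and vertical below 0.08 rad and linear speed of each of padlock, staple, long_key, mailbox_lock, short_key below 0.01 m/s and angular speed of each of padlock, staple, long_key, mailbox_lock, short_key below 0.1 rad/s and x of staple in the frame of tray3 between -0.018 and 0.018 m and z of staple in the frame of tray3 between 0.001 and 0.007 m and x of long_key in the frame of tray3 between -0.018 and 0.018 m and z of long_key in the frame of tray3 between 0.001 and 0.007 m and x of mailbox_lock in the frame of tray2 between -0.018 and 0.018 m and z of mailbox_lock in the frame of tray2 between 0.001 and 0.007 m and x of short_key in the frame of tray2 between -0.018 and 0.018 m and z of short_key in the frame of tray2 between 0.001 and 0.007 m and ((y of padlock in the frame of tray3 between -0.102 and -0.066 m and y of staple in the frame of tray3 between -0.018 and 0.018 m and y of long_key in the frame of tray3 between 0.066 and 0.102 m) or (y of padlock in the frame of tray3 between -0.102 and -0.066 m and y of staple in the frame of tray3 between 0.066 and 0.102 m and y of long_key in the frame of tray3 between -0.018 and 0.018 m) or (y of padlock in the frame of tray3 between -0.018 and 0.018 m and y of staple in the frame of tray3 between -0.102 and -0.066 m and y of long_key in the frame of tray3 between 0.066 and 0.102 m) or (y of padlock in the frame of tray3 between -0.018 and 0.018 m and y of staple in the frame of tray3 between 0.066 and 0.102 m and y of long_key in the frame of tray3 between -0.102 and -0.066 m) or (y of padlock in the frame of tray3 between 0.066 and 0.102 m and y of staple in the frame of tray3 between -0.102 and -0.066 m and y of long_key in the frame of tray3 between -0.018 and 0.018 m) or (y of padlock in the frame of tray3 between 0.066 and 0.102 m and y of staple in the frame of tray3 between -0.018 and 0.018 m and y of long_key in the frame of tray3 between -0.102 and -0.066 m)) and ((y of mailbox_lock in the frame of tray2 between -0.06 and -0.024 m and y of short_key in the frame of tray2 between 0.024 and 0.06 m) or (y of mailbox_lock in the frame of tray2 between 0.024 and 0.06 m and y of short_key in the frame of tray2 between -0.06 and -0.024 m))); the robot touches nothing.
It fails at once if the cash tin, the bowl of keys or the tape measure is shifted by more than 20 mm (distance of any of cash_tin, key_bowl, tape from where it was at the start of the episode above 0.02 m).
It also fails if it takes over 112 s, if anything falls off the work surface, if the arm or the gripper's body presses on something with over 40 N, if the wrist force passes 120 N, or if a joint passes its speed limit or range.

ROBOT

A 6-joint arm with a two-finger parallel gripper is mounted at the origin on the work surface. World frame = base frame: x ahead of the robot, y to its left, z up, the work surface at z = 0. Lengths are in mm, angles in rad, forces in N, time in s.
With the tool pointing down it reaches from about 300 to 850 mm from the base axis. Payload 4.2 kg.
Tool frame: the origin (TCP) lies where the fingers leave the gripper's body, on its centre line; the fingertips stand bot.nose_length ahead of it and the grasp point (between the pads) lies 60 mm ahead of it (bot.nose_length is the distance from the TCP to the fingertips, in mm); z points along the fingers, y is the line along which they close (so a half turn about z gives the same grasp; the last joint's range is limited). The gripper opens to 91 mm and grips with 3 to 60 N. Pads are 32 mm wide; open, the fingers measure 118 mm over their backs; the gripper's body (76 mm by 178 mm) begins 60 mm behind the grasp point.
Start: joints at [-1.157, 0.32, 1.565, -0, 1.257, -0.02], TCP at [241.687, -521.749, 292.276] pointing down, gripper open.
Joint ranges: [-3.11, 3.11], [-0.84, 2.01], [0.21, 2.61], [-1.34, 4.49], [0.05, 2.63], [-2.56, 2.56]. Speed limits (rad/s): [2.57, 2.57, 3.14, 3.14, 3.14, 3.14].

INTERFACE

Orientations are given as a unit quaternion [w, x, y, z].
In Python, from cell import telemetry, vision, bot gives the robot as it stands.
- The arm moves only by the tool arm_command, never from a script. Its argument "series" is a list that holds one entry, the list of rows, each a list of 5 numbers: the shift along the tool's x, y, z scaled (see below), then the turn about the tool's z scaled (see below), then the opening, from -1 (shut) to 1 (fully open). A call has 1 to 12 rows; each row shifts and turns the commanded pose from where the row before left it, along the tool's axes as they then stand; what a row does not reach is not made up. The controller multiplies each number of a shift by 0.02 m and each number of a turn by 6 degrees. A row lasts 1/10 s, in which the tool goes at most 50 mm and 8.59 degrees, less where a joint would pass 70% of its speed; a pose out of reach is approached as far as the arm can. A call with a number of a shift or a turn outside -1 to 1 is refused whole. A call with a gripper value outside its range is refused whole. The fingers move at their own pace and stop on an object; the grip force is fixed at half the most. Time passes only in rows, so rows that do not move let the fingers close. It gives the time, the measured TCP pose, the force, the opening and the grip force at its end, in the units of the state.
- telemetry.observe(): the state, without advancing time (a new reading comes with each control period).
- vision.read_camera(name): name is "scene" or "top" or "wrist"; returns a dict with "frame" (400x640x3 uint8, blue, green, red), "fx", "fy", "cx", "cy" (pixels), "R" (3x3) and "t" (3): a world point X has camera coordinates R X + t. Camera axes: x right, y down, z forward; pixel columns grow to the right and rows downward; lengths in mm; the calibration is good to about 2 mm. A picture is of the moment at which its call begins. There is no depth.
- bot.close_job(): hands the job in; it is judged then, once.
The state is a dict: "t": time; "q": joint angles; "qd": joint speeds; "joint_torque": joint torques, N m; "position": TCP position; "eef_rot": TCP orientation; "ft_force": force on the tool from outside, world axes, zero at the start; "ft_torque": the same for the moment, N m; "grip_width": opening from 0.0 (shut) to 1.0 (fully open); "gripper_force": force on a finger pad.
Only numpy, scipy, OpenCV 4.12 (cv2) and the standard library are available. Lean on these libraries where they do the work, as an engineer would, in place of code of your own. Each camera call takes 0.05 s, during which the arm holds its last target. There are 200 camera calls.

## Working session

There is one attempt and no reset: what is moved stays moved. The work goes in short steps, Python scripts to look and compute and a tool call to move; the robot and the scene stay as the last step left them, time stands still between calls to the robot, and variables do not carry over. Pictures are saved under pics/ and viewed, at most 14 in all, crops included, and the job is handed in when it is done.

Besides the shell and the picture viewer there is one more tool, called after ">>>" as name([rows], argument=value, ...), one row to a line, values as JSON. arm_command: Moves the arm, as the interface text tells. Its arguments: {"type":"object","properties":{"series":{"type":"array"}},"required":["series"]}

```bash
mkdir -p pics; ls; cat > h.py <<'E'
import numpy as np, cv2
from cell import telemetry, vision, bot
def ray(c,u,v):
    R=np.array(c["R"]);t=np.array(c["t"]);o=-R.T@t
    d=R.T@np.array([(u-c["cx"])/c["fx"],(v-c["cy"])/c["fy"],1.]);return o,d
def onz(c,u,v,z):
    o,d=ray(c,u,v);return o+d*(z-o[2])/d[2]
def proj(c,X):
    p=np.array(c["R"])@np.array(X,float)+np.array(c["t"]);return c["fx"]*p[0]/p[2]+c["cx"],c["fy"]*p[1]/p[2]+c["cy"]
def tri(c1,p1,c2,p2):
    o1,d1=ray(c1,*p1);o2,d2=ray(c2,*p2)
    s=np.linalg.lstsq(np.c_[d1,-d2],o2-o1,rcond=None)[0]
    a=o1+d1*s[0];b=o2+d2*s[1];return (a+b)/2,np.linalg.norm(a-b)
E
python3 - <<'E'
from h import *
import pickle
cs={}
for n in("top","scene","wrist"):
    c=vision.read_camera(n);cs[n]=c;cv2.imwrite(f"pics/{n}0.png",c["frame"])
    print(n,c["fx"],c["cx"],c["cy"],(-np.array(c["R"]).T@np.array(c["t"])).round(1),np.array(c["R"]).round(3).tolist())
pickle.dump(cs,open("c0.pkl","wb"))
print(telemetry.observe(),bot.nose_length)
E
```

```text
pics
top 462.28263877709145 320.7033616761452 205.43475206509152 [ 308.4   18.7 1473.7] [[-0.017, -1.0, 0.001], [-0.988, 0.017, -0.157], [0.157, -0.004, -0.988]]
scene 421.3941631233678 320.2924370244534 197.78733445249944 [1150.9  133.6  931.5] [[-0.234, 0.972, 0.012], [0.801, 0.2, -0.564], [-0.551, -0.123, -0.826]]
wrist 354.1591849379221 322.33336478122834 201.9592138218813 [ 299.9 -495.   384.2] [[0.421, -0.907, -0.001], [-0.882, -0.409, 0.233], [-0.212, -0.097, -0.972]]
{'t': 0.15, 'q': array([-1.15702370e+00,  3.20159825e-01,  1.56538713e+00, -4.43853014e-06,
        1.25739055e+00, -2.00091109e-02]), 'qd': array([-8.91443590e-04, -8.72896201e-04, -4.48394309e-03,  6.69934673e-05,
       -4.84512342e-04, -4.65910576e-04]), 'joint_torque': array([ 4.93579173e-04, -4.12774551e+01, -2.32154632e+01,  7.27300323e-02,
        4.34071803e-02, -9.15302530e-05]), 'position': array([ 241.56275543, -521.50207866,  291.60938512]), 'eef_rot': array([-6.59020760e-04,  9.76570868e-01,  2.15194999e-01, -1.33604318e-04]), 'ft_force': array([0.08588276, 0.71577153, 0.07118222]), 'ft_torque': array([0.00954965, 0.018732  , 0.0071945 ]), 'gripper_force': 0.0, 'grip_width': 0.9996427009989413} 78.3
```

View pics/top0.png

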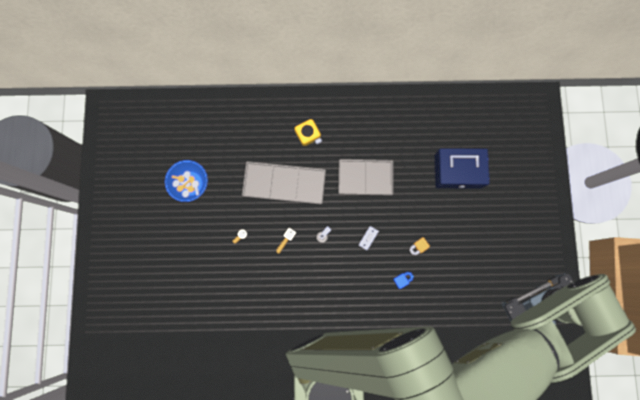

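View pics/scene0.png

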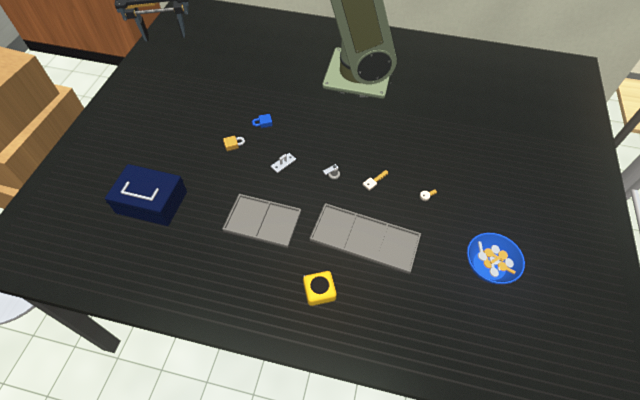

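The top view shows, left to right: short key (240,237), long key (287,239), mailbox lock (323,234), staple (369,238), brass padlock (420,246), and the blue look-alike (404,280). Tray3 is at (284,183) and tray2 at (366,177). The scene view agrees: brass padlock (233,143), blue one (262,121).

Two things could be the padlock: top (420,246), brass, and (404,280), blue. The brass one fits the description, since blue is ruled out. I'll confirm it in a crop and measure from both views.

```bash
cat > m.py <<'E'
from h import *
import pickle
cs=pickle.load(open("c0.pkl","rb"))
T,S=cs["top"],cs["scene"]
def blobs(c,roi,sel,amin=8):
    x0,y0,x1,y1=roi;im=c["frame"][y0:y1,x0:x1];hsv=cv2.cvtColor(im,cv2.COLOR_BGR2HSV)
    m=sel(hsv).astype(np.uint8);n,l,st,ce=cv2.connectedComponentsWithStats(m)
    out=[]
    for i in range(1,n):
        if st[i,4]>=amin:
            pts=np.argwhere(l==i)[:,::-1].astype(np.float32)+[x0,y0]
            out.append((ce[i]+[x0,y0],st[i,4],cv2.minAreaRect(pts.astype(np.float32)),pts))
    return out
if __name__=="__main__":
    bright=lambda h:h[...,2]>100
    for c,roi in((T,(225,140,460,300)),(S,(180,100,460,290))):
        for ce,a,r,_ in blobs(c,roi,bright): print(ce.round(1),a,np.round(onz(c,*ce,8),0)[:2],np.round(r[1],1),round(r[2]))
        print()
    a=cv2.resize(T["frame"][215:295,225:440],None,fx=3.6,fy=3.6,interpolation=cv2.INTER_CUBIC)
    b=cv2.resize(S["frame"][105:205,215:445],None,fx=3.36,fy=2.8,interpolation=cv2.INTER_CUBIC)
    w=min(a.shape[1],b.shape[1]);cv2.imwrite("pics/crop1.png",np.vstack([a[:,:w],b[:,:w]])[:600])
E
python3 m.py
```

```text
[309.6 141.6] 85 [753.  46.] [ 5. 21.] 90
[450.  165.5] 646 [ 665. -410.] [33. 19.] 90
[365.2 176.8] 1930 [ 632. -133.] [35. 55.] 90
[283.6 182.3] 2882 [618. 132.] [81.3 35.9] 6
[285.9 238.8] 216 [435. 125.] [10.8 28.8] 37
[323.2 234.7] 157 [447.   7.] [11.3 17.7] 45
[368.2 237.8] 278 [ 434. -136.] [11.7 23.8] 31
[239.9 235.5] 133 [448. 271.] [10.5 17.8] 59
[419.3 246.3] 240 [ 404. -297.] [13.6 20.2] 53
[403.  279.5] 238 [ 301. -240.] [13.5 19.9] 59

[262.6 120.5] 197 [ 302. -239.] [12. 19.] 90
[232.5 142.1] 223 [ 406. -297.] [13.1 20.9] 76
[282.8 162. ] 252 [ 442. -134.] [11.4 24.6] 53
[331.8 171.3] 142 [441.   7.] [13.5 15.4] 59
[374.  180.1] 191 [443. 125.] [10.2 27.6] 53
[426.8 194.2] 125 [455. 271.] [10.1 16.6] 84
[262.3 219.5] 2594 [ 636. -132.] [70.8 39.5] 14
[366.2 236.9] 4107 [622. 136.] [106.   40.5] 18
[318.3 279.3] 319 [761.  46.] [32. 18.] 0
```

View pics/crop1.png

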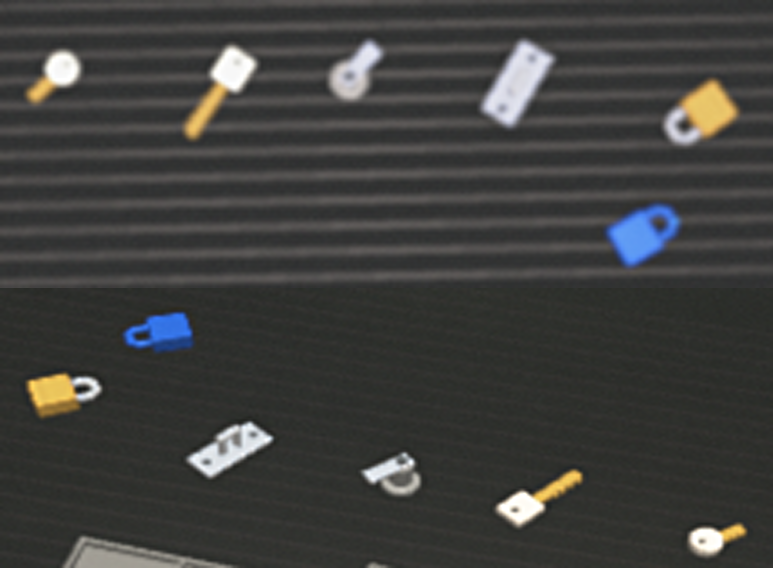

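The crop confirms it: the brass padlock (top picture right, steel shackle) is the one meant, and the blue one is the decoy. The others match their descriptions. Next I move the wrist camera over the stock.

>>> arm_command([
  [[0, 0, 0, 0.83, 1], [0, 0, 0, 0.83, 1], [0, 0, 0, 0.83, 1], [0, 0, 0, 0.83, 1], [0, 0, 0, 0.83, 1], [1, -1, 0, 0, 1], [1, -1, 0, 0, 1], [1, -1, 0, 0, 1], [1, -1, 0, 0, 1], [1, -1, 0, 0, 1], [1, -1, 0, 0, 1], [1, -1, 0, 0, 1]],
])

```text
t: 1.35
position: [382.4, -380.9, 292.0]
eef_rot: [-0.0, 1.0, -0.0, -0.0]
ft_force: [-0.3, -0.0, 0.2]
grip_width: 1.001
gripper_force: 0.0
```

>>> arm_command([
  [[0.5, -1, 0, 0, 1], [0, -1, 0, 0, 1], [0, -1, 0, 0, 1], [0, -1, 0, 0, 1], [0, -1, 0, 0, 1], [0, -1, 0, 0, 1], [0, -1, 0, 0, 1], [0, 0, 0, 0, 1], [0, 0, 0, 0, 1], [0, 0, 0, 0, 1]],
])

```text
t: 2.35
position: [391.7, -242.4, 292.4]
eef_rot: [0.0, 1.0, -0.001, 0.0]
ft_force: [0.9, -0.4, -0.6]
grip_width: 0.998
gripper_force: 0.0
```

```bash
python3 - <<'E'
from h import *
import pickle
c=vision.read_camera("wrist");cv2.imwrite("pics/w1.png",c["frame"]);pickle.dump(c,open("w1.pkl","wb"))
print((-np.array(c["R"]).T@np.array(c["t"])).round(1),np.round(c["R"],3).tolist());s=telemetry.observe();print(s["t"],s["position"],s["eef_rot"])
E
```

```text
[ 456.  -243.4  385.1] [[-0.001, -1.0, 0.001], [-0.973, 0.001, 0.233], [-0.233, -0.001, -0.973]]
2.4 [ 391.79259944 -242.5096702   292.29911677] [ 2.75058664e-04  9.99999622e-01 -8.21202790e-04  8.12659038e-05]
```

>>> arm_command([
  [[0, -1, 0, 0, 1], [0, -1, 0, 0, 1], [0, -1, 0, 0, 1], [0, -1, 0, 0, 1], [0, -1, 0, 0, 1], [0, -1, 0, 0, 1], [0, -1, 0, 0, 1], [0, -1, 0, 0, 1], [0, -1, 0, 0, 1], [0, 0, 0, 0, 1], [0, 0, 0, 0, 1], [0, 0, 0, 0, 1]],
])

```text
t: 3.6
position: [392.2, -62.7, 292.2]
eef_rot: [0.0, 1.0, -0.001, -0.0]
ft_force: [0.3, 0.8, -0.6]
grip_width: 1.001
gripper_force: 0.0
```

```bash
python3 - <<'E'
from h import *
import pickle
c=vision.read_camera("wrist");cv2.imwrite("pics/w2.png",c["frame"]);pickle.dump(c,open("w2.pkl","wb"))
print((-np.array(c["R"]).T@np.array(c["t"])).round(1),np.round(c["R"],3).tolist());s=telemetry.observe();print(s["t"],s["position"],s["eef_rot"])
E
```

```text
[456.6 -63.7 384.9] [[-0.001, -1.0, 0.001], [-0.972, 0.001, 0.233], [-0.233, -0.001, -0.972]]
3.65 [392.21556096 -62.6934098  292.20920142] [ 2.06228926e-04  9.99999495e-01 -9.83209144e-04 -5.93240896e-06]
```

View pics/w1.png

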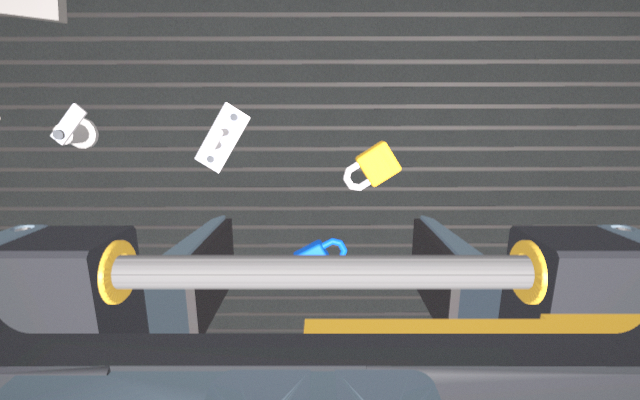

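View pics/w2.png

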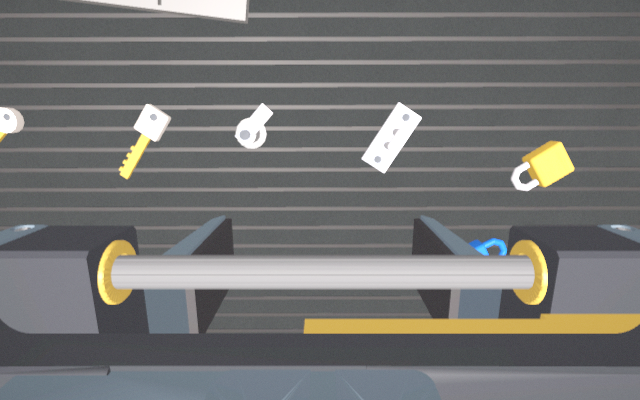

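w1 shows the mailbox lock (75,130), staple (222,137) and padlock (372,165). w2 shows the short key (5,120), long key (147,140), lock (252,128), staple (391,137) and padlock (543,165). Next are the left end and the trays.

>>> arm_command([
  [[0, -1, 0, 0, 1], [0, -1, 0, 0, 1], [0, -1, 0, 0, 1], [0, -1, 0, 0, 1], [0, -1, 0, 0, 1], [0, -1, 0, 0, 1], [0, -1, 0, 0, 1], [0, -1, 0, 0, 1], [0, -1, 0, 0, 1], [0, -1, 0, 0, 1], [0, 0, 0, 0, 1], [0, 0, 0, 0, 1]],
])

```text
t: 4.85
position: [392.4, 137.6, 292.1]
eef_rot: [0.0, 1.0, -0.0, -0.0]
ft_force: [-0.4, -0.3, 0.8]
grip_width: 1.0
gripper_force: 0.0
```

```bash
cat > snap.py <<'E'
from h import *
import pickle,sys
c=vision.read_camera("wrist");n=sys.argv[1];cv2.imwrite(f"pics/{n}.png",c["frame"]);pickle.dump(c,open(n+".pkl","wb"))
s=telemetry.observe();print(s["t"],s["position"].round(1))
E
python3 snap.py w3
```

```text
4.9 [392.3 137.3 292.1]
```

>>> arm_command([
  [[1, 0, 0, 0, 1], [1, 0, 0, 0, 1], [1, 0, 0, 0, 1], [1, 0, 0, 0, 1], [1, 0, 0, 0, 1], [1, 0, 0, 0, 1], [1, 0, 0, 0, 1], [1, 0, 0, 0, 1], [0, 0, 0, 0, 1], [0, 0, 0, 0, 1], [0, 0, 0, 0, 1]],
])

```text
t: 6.0
position: [551.4, 137.3, 292.2]
eef_rot: [0.0, 1.0, -0.001, -0.001]
ft_force: [0.7, -0.1, -0.2]
grip_width: 1.0
gripper_force: 0.0
```

```bash
python3 snap.py w4
```

```text
6.05 [551.4 137.6 292.4]
```

>>> arm_command([
  [[0, 1, 0, 0, 1], [0, 1, 0, 0, 1], [0, 1, 0, 0, 1], [0, 1, 0, 0, 1], [0, 1, 0, 0, 1], [0, 1, 0, 0, 1], [0, 1, 0, 0, 1], [0, 1, 0, 0, 1], [0, 0, 0, 0, 1], [0, 0, 0, 0, 1]],
])

```text
t: 7.05
position: [551.6, -21.8, 292.5]
eef_rot: [-0.0, 1.0, -0.001, 0.0]
ft_force: [0.5, 0.9, -0.4]
grip_width: 1.0
gripper_force: 0.0
```

```bash
python3 snap.py w5; python3 - <<'E'
from h import *
a=cv2.imread("pics/w4.png")[:260];b=cv2.imread("pics/w5.png")[:260];cv2.imwrite("pics/w45.png",np.vstack([a,b]))
E
```

```text
7.1 [551.7 -21.4 292.4]
```

View pics/w45.png

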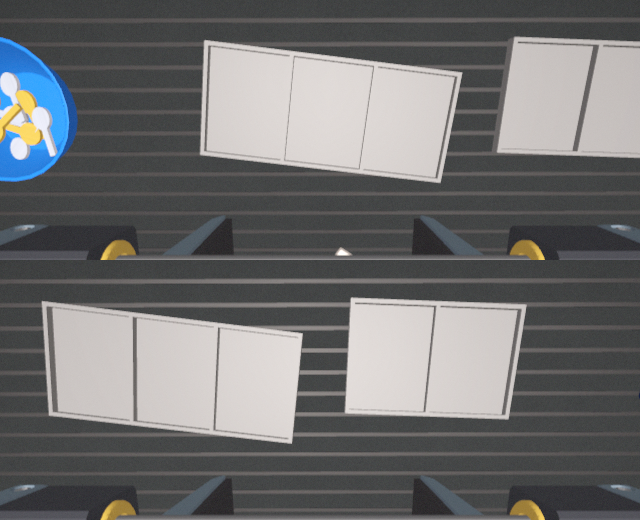

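w4 (upper half) shows tray3 whole, with corners (205,41), (461,72), (439,182), (201,155). w5 (lower half) shows both trays; tray2's corners there are about (350,38), (525,45), (509,158), (345,152). Now the measurements.

```bash
cat > m2.py <<'E'
from h import *
import pickle
W={i:pickle.load(open(f"w{i}.pkl","rb")) for i in range(1,6)}
def comps(m,amin):
    n,l,st,ce=cv2.connectedComponentsWithStats(m.astype(np.uint8))
    return [(ce[i],st[i,4],(l==i).astype(np.uint8)) for i in range(1,n) if st[i,4]>=amin]
def masks(c):
    f=c["frame"][:215].copy();h=cv2.cvtColor(f,cv2.COLOR_BGR2HSV)
    y=(h[...,0]>12)&(h[...,0]<35)&(h[...,1]>100)&(h[...,2]>90)
    w=(h[...,1]<60)&(h[...,2]>120)
    return f,y,w
def rect(m):
    cn=max(cv2.findContours(m,cv2.RETR_EXTERNAL,cv2.CHAIN_APPROX_NONE)[0],key=cv2.contourArea)
    return cn
if __name__=="__main__":
    tr={}
    for i in(4,5):
        f,y,w=masks(W[i])
        for ce,a,m in comps(w,8000):
            if m[:,:3].any() or m[:,-3:].any(): continue
            cn=rect(m)
            hull=cv2.convexHull(cn);e=3
            q=cv2.approxPolyDP(hull,e,True)[:,0].astype(float)
            while len(q)>4: e+=1;q=cv2.approxPolyDP(hull,e,True)[:,0].astype(float)
            q=q[np.argsort(np.arctan2(*(q-q.mean(0)).T[::-1]))]
            P=np.array([onz(W[i],*p,12)[:2] for p in q]);tr[i,len(tr)]=q
            print("tray view",i,q.tolist(),P.round(1).tolist(),"sides",np.linalg.norm(P-np.roll(P,-1,0),axis=1).round(1),"ctr",P.mean(0).round(1))
    q4=[v for k,v in tr.items() if k[0]==4];q5=[v for k,v in tr.items() if k[0]==5]
    q4=q4[0];q5=min(q5,key=lambda q:q[:,0].mean())
    for a,b in zip(q4,q5): print("tray3 tri",[x.round(1) if hasattr(x,"round") else x for x in tri(W[4],a,W[5],b)])
    for i in(1,2,3):
        f,y,w=masks(W[i])
        for nm,mm in(("yel",y),("whi",w)):
            for ce,a,m in comps(mm,40):
                if ce[1]<60: continue
                r=cv2.minAreaRect(rect(m));print(i,nm,ce.round(1),a,np.round(r[0],1),np.round(r[1],1),round(r[2],1),onz(W[i],*ce,8)[:2].round(0))
E
python3 m2.py
python3 - <<'E'
from h import *
f=lambda n,x0,y0,x1,y1,w:cv2.resize(cv2.imread(f"pics/{n}.png")[y0:y1,x0:x1],None,fx=4,fy=4,interpolation=cv2.INTER_CUBIC)
cv2.imwrite("pics/crop2.png",np.hstack([f("w2",225,90,295,160,0),f("w2",350,90,430,160,0)]))
E
```

```text
tray view 4 [[204.0, 40.0], [461.0, 72.0], [440.0, 182.0], [201.0, 155.0]] [[688.6, 251.5], [658.9, -1.9], [547.8, 10.4], [576.8, 263.4]] sides [255.1 111.8 254.7 112.4] ctr [618.  130.8]
tray view 5 [[42.0, 41.0], [526.0, 44.0], [507.0, 159.0], [48.0, 154.0]] [[688.5, 251.1], [685.3, -222.3], [572.8, -217.3], [578.5, 265.2]] sides [473.4 112.6 482.5 110.9] ctr [631.3  19.2]
tray3 tri [array([688.7, 251.7,  11.2]), np.float64(0.1)]
tray3 tri [array([ 492.5,  426.4, 1202. ]), np.float64(62.9)]
tray3 tri [array([ 726.1,  376. , 1127.6]), np.float64(52.6)]
tray3 tri [array([578.1, 261.9,  16.3]), np.float64(1.6)]
1 yel [377.9 163.5] 1131 [378.1 163.3] [36.3 35.9] 58.0 [ 408. -303.]
1 whi [364.2  61.3] 2438 [344.  61.] [  4. 590.] 90.0 [ 510. -286.]
1 whi [370.2  84.1] 2464 [349.  84.] [  4. 580.] 90.0 [ 489. -292.]
1 whi [286.3 140.2] 11932 [325.5 146. ] [ 88. 627.] 90.0 [ 433. -206.]
1 whi [509.2 148.3] 975 [514.5 148. ] [  4. 249.] 90.0 [ 424. -441.]
1 whi [516.3 168.4] 913 [520.5 168.5] [  3. 237.] 90.0 [ 402. -452.]
1 whi [ 58.2 169.5] 40 [ 57.5 169.5] [ 1. 21.] 90.0 [402.  39.]
1 w
[... 637 characters left out ...]
136.] [11.3 21.2] 45.0 [437. 282.]
3 yel [320.  155.8] 520 [319.7 154.8] [12.1 50. ] 34.2 [417. 139.]
3 whi [78.6 62. ] 48 [78.5 62. ] [ 2. 23.] 90.0 [510. 380.]
3 whi [381.1  61.8] 2153 [366.5  62. ] [  4. 545.] 90.0 [510.  77.]
3 whi [373.   84.6] 2103 [355.  85.] [  4. 568.] 90.0 [489.  85.]
3 whi [437.7 131.3] 10367 [355.6 138.4] [ 70.9 567. ] 89.8 [442.  16.]
3 whi [140.3 128.1] 248 [134.5 129. ] [ 4. 95.] 90.0 [445. 326.]
3 whi [215.8 149.1] 660 [211.5 146.6] [213.    8.5] 0.4 [424. 249.]
3 whi [220.7 169.3] 549 [207.5 169.5] [  3. 193.] 90.0 [402. 245.]
3 whi [394.9 189.1] 1405 [382. 189.] [  2. 514.] 90.0 [381.  57.]
3 whi [390.5 208.2] 1150 [381.  208.5] [  3. 478.] 90.0 [359.  61.]
```

View pics/crop2.png

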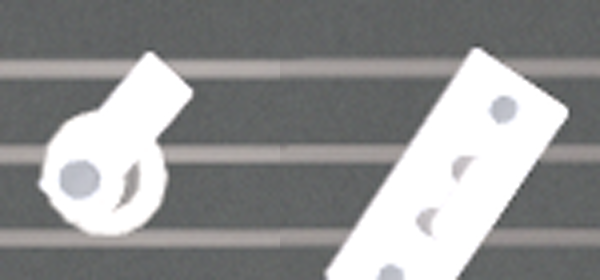

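In crop2 the lock's screw head is at w2 (245,135) and its bar runs up-right. The staple shows its plate, two screw holes and the loop. I'll raise the white threshold and measure again.

```bash
sed -i 's/>120)/>200)/' m2.py; cat > m3.py <<'E'
from m2 import *
for i in(1,2,3):
    f,y,w=masks(W[i])
    for nm,mm in(("yel",y),("whi",w)):
        for ce,a,m in comps(mm,40):
            if ce[1]<60: continue
            r=cv2.minAreaRect(rect(m));print(i,nm,ce.round(1),a,np.round(r[0],1),np.round(r[1],1),round(r[2],1),onz(W[i],*ce,8)[:2].round(0))
f,y,w=masks(W[5])
for ce,a,m in comps(w,5000):
    hull=cv2.convexHull(rect(m));e=3;q=cv2.approxPolyDP(hull,e,True)[:,0].astype(float)
    while len(q)>4: e+=1;q=cv2.approxPolyDP(hull,e,True)[:,0].astype(float)
    q=q[np.argsort(np.arctan2(*(q-q.mean(0)).T[::-1]))]
    P=np.array([onz(W[5],*p,12)[:2] for p in q])
    print(q.tolist(),P.round(1).tolist(),"sides",np.linalg.norm(P-np.roll(P,-1,0),axis=1).round(1),"ctr",P.mean(0).round(1))
E
python3 m3.py; sed -n 1,1p /dev/null; python3 - <<'E'
from m2 import *
# screw heads on the lock: bluish-grey dots inside white
for i in(1,2,3):
    h=cv2.cvtColor(W[i]["frame"][:215],cv2.COLOR_BGR2HSV)
    m=(h[...,2]>120)&(h[...,2]<225)&(h[...,0]>95)&(h[...,0]<130)&(h[...,1]>15)&(h[...,1]<90)
    for ce,a,_ in comps(m,15): print(i,"grey",ce.round(1),a)
E
```

```text
1 yel [377.9 163.5] 1131 [378.1 163.3] [36.3 35.9] 58.0 [ 408. -303.]
1 whi [ 73.8 127.3] 988 [ 76.6 130.7] [40.6 41.5] 37.7 [446.  15.]
1 whi [222.1 137.1] 1936 [221.9 137.1] [30.1 66.1] 29.7 [ 436. -139.]
1 whi [354.2 178.4] 332 [354.8 177.9] [27.1 20.9] 59.0 [ 392. -278.]
2 yel [133.5 156.7] 560 [133.2 156. ] [13.9 46.3] 29.2 [416. 136.]
2 yel [548.9 162.9] 1519 [548.2 163.3] [38.7 43.3] 62.1 [ 409. -306.]
2 whi [253.8 127.5] 939 [256.  127.5] [30.4 44.5] 45.0 [446.   7.]
2 whi [391.4 137.4] 1901 [391.2 137.7] [28.8 68.5] 33.7 [ 436. -136.]
2 whi [151.6 122.4] 828 [151.7 122.2] [29.1 30.5] 29.7 [451. 113.]
2 whi [ 10.2 120.4] 498 [ 11.5 120. ] [26. 23.] 90.0 [454. 259.]
2 whi [522.6 178.2] 355 [523.2 177.8] [26.3 23.1] 62.1 [ 392. -280.]
3 yel [183.  136.5] 233 [183. 136.] [11.3 21.2] 45.0 [437. 282.]
3 yel [320.  155.8] 520 [319.7 154.8] [12.1 50. ] 34.2 [417. 139.]
3 whi [451.8 126.8] 1073 [453.9 125.8] [30.  60.8] 63.4 [447.   1.]
3 whi [580.4 137.5] 1884 [581.5 139.1] [32.1 73.1] 38.3 [ 436. -135.]
3 whi [343.9 122.1] 756 [344. 122.] [25.5 30.5] 33.7 [452. 114.]
3 whi [198.8 119.5] 553 [199.  119.5] [25. 26.] 90.0 [454. 264.]
[[351.0, 38.0], [524.0, 45.0], [507.0, 157.0], [346.0, 152.0]] [[690.9, -50.9], [684.4, -220.5], [574.9, -217.0], [580.3, -47.6]] sides [169.7 109.5 169.5 110.7] ctr [ 632.6 -134. ]
[[73.0, 46.0], [301.0, 74.0], [291.0, 182.0], [49.0, 154.0]] [[683.9, 221.5], [657.7, -1.6], [548.4, 10.7], [578.5, 264.1]] sides [224.7 110.  255.2 113.7] ctr [617.1 123.7]
```

```bash
cat > m4.py <<'E'
from m2 import *
def T(n,a,pa,b,pb): p,e=tri(W[a],pa,W[b],pb);print(n,p.round(1),"gap",round(e,1));return p
T("tray3 c",4,(461,72),5,(301,74));T("tray3 d",4,(440,182),5,(291,182))
T("staple",1,(222.1,137.1),2,(391.4,137.4));T("staple",2,(391.4,137.4),3,(580.4,137.5))
T("long head",2,(151.6,122.4),3,(343.9,122.1));T("long blade",2,(133.5,156.7),3,(320,155.8))
T("pad body",1,(378,163.4),2,(548.5,163));T("shackle",1,(354.2,178.4),2,(522.6,178.2))
# screw on the lock: grey disc on white
S={}
for i,(u,v) in {1:(59,134),2:(245,135),3:(435,135)}.items():
    f=cv2.resize(W[i]["frame"][v-25:v+25,u-25:u+25],None,fx=4,fy=4,interpolation=cv2.INTER_CUBIC)
    g=f.min(2).astype(int)
    for ce,a,m in comps((g>150)&(g<235),60): print(i,"grey",(ce/4+[u-25,v-25]).round(1),a/16)
f=[cv2.resize(W[i]["frame"][80:180,u:u+100],None,fx=4,fy=4,interpolation=cv2.INTER_CUBIC) for i,u in((1,20),(3,400))]
cv2.imwrite("pics/crop3.png",np.hstack(f))
E
python3 m4.py
```

```text
tray3 c [658.2  -1.6  12.7] gap 1.2
tray3 d [548.3  10.7  12.6] gap 0.6
staple [ 435.5 -137.3    3.3] gap 0.0
staple [ 435.6 -137.2    4.3] gap 0.0
long head [451.5 113.8   6.8] gap 0.2
long blade [415.8 138.7   3.7] gap 0.8
pad body [ 408.9 -302.4   12.5] gap 0.7
shackle [ 392.7 -277.7   11.6] gap 0.5
1 grey [ 70.7 134.3] 391.375
2 grey [244.8 139.9] 272.125
2 grey [244.8 134.8] 85.6875
2 grey [257.4 136.3] 39.5
3 grey [439.8 133.6] 88.9375
3 grey [438.3 132.6] 139.0
3 grey [451.8 134.6] 88.25
```

View pics/crop3.png

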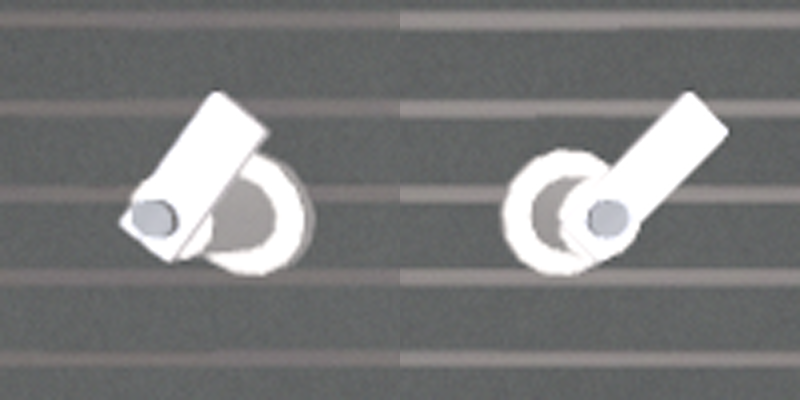

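Crop3 shows the lock's screw at w1 (58.3,134.3) and w3 (451.8,134.3), and the middle of the bar's free end at w1 (80.4,107.8) and w3 (476.9,107.9).

```bash
cat >> m4.py <<'E'
print("----")
s=T("screw",1,(58.3,134.3),3,(451.8,134.3));T("screw",1,(58.3,134.3),2,(245,134.8));e=T("barend",1,(80.4,107.8),3,(476.9,107.9))
print("disc",onz(W[3],439.3,133.3,5)[:2].round(1),"lock yaw",np.degrees(np.arctan2(*(e-s)[1::-1])).round(1),np.linalg.norm((e-s)[:2]))
for nm,i,h,zh,b,zb in(("long",2,(151.6,122.4),10,(133.5,156.7),4),("long",3,(343.9,122.1),10,(320,155.8),4),("short",3,(198.8,119.5),10,(183,136.5),4)):
    H=onz(W[i],*h,zh)[:2];B=onz(W[i],*b,zb)[:2];print(nm,H.round(1),B.round(1),"yaw",np.degrees(np.arctan2(*(H-B)[::-1])).round(1),np.linalg.norm(H-B).round(1))
for i,b,s in((1,(378.1,163.3),(354.2,178.4)),):
    H=onz(W[i],*b,20)[:2];B=onz(W[i],*s,10)[:2];print("pad",H.round(1),B.round(1),"yaw",np.degrees(np.arctan2(*(H-B)[::-1])).round(1))
# edge-fit headings via minAreaRect corners cast on plane
def sides(n,i,ce,z,mk):
    f,y,w=masks(W[i]);m=min(comps(y if mk=="y" else w,40),key=lambda c:np.linalg.norm(c[0]-ce))[2]
    q=cv2.boxPoints(cv2.minAreaRect(rect(m)));P=np.array([onz(W[i],*p,z)[:2] for p in q]);d=np.roll(P,-1,0)-P
    print(n,i,P.mean(0).round(1),np.linalg.norm(d,axis=1).round(1),np.degrees(np.arctan2(d[:,1],d[:,0])).round(1))
sides("staple",1,(222,137),4,"w");sides("staple",2,(391,137),4,"w");sides("pad",1,(378,163),20,"y");sides("long",2,(151,122),10,"w");sides("long",3,(344,122),10,"w")
m4p=[c for c in (pickle.load(open("c0.pkl","rb"))["top"],pickle.load(open("c0.pkl","rb"))["scene"])]
print("short tri top/scene",tri(m4p[0],(239.9,235.5),m4p[1],(426.8,194.2))[0].round(1))
print("short head tri w2/w3",tri(W[2],(10.2,120.4),W[3],(198.8,119.5))[0].round(1))
E
python3 m4.py | sed -n '/----/,$p'
```

```text
----
screw [440.3  11.2  37.1] gap 0.3
screw [440.1  10.5  38.1] gap 0.1
barend [465.1 -11.9  33.8] gap 0.3
disc [440.   12.9] lock yaw -43.0 33.879876078211865
long [451.4 112.3] [415.4 138.6] yaw -36.2 44.5
long [451.6 114. ] [416.3 138.7] yaw -35.0 43.1
short [454.2 263.5] [436.6 283.7] yaw -49.0 26.7
pad [ 409.6 -301.3] [ 392.1 -277.9] yaw -53.3
staple 1 [ 434.9 -137. ] [71.  30.4 71.7 31.5] [ -33.4 -119.7  147.6   59. ]
staple 2 [ 434.7 -136.8] [70.1 30.5 70.8 31.7] [ -32.8 -121.9  148.1   56.7]
pad 1 [ 409.4 -301.4] [36.2 37.9 36.9 38.4] [ -57.8 -146.   123.    32.8]
long 2 [451.4 112.2] [32.4 28.3 32.7 28.7] [ -35.4 -120.5  145.5   58.9]
long 3 [451.5 113.9] [30.6 26.1 30.9 26.5] [ -34.2 -122.5  146.6   56.9]
short tri top/scene [449.2 272.2   0.9]
short head tri w2/w3 [453.8 267.3  -1.1]
```

Measured poses (all heights and sizes agree with the text):

| Thing | Position (x, y) mm | Yaw |
|---|---|---|
| mailbox lock | (440, 11) | −43° |
| long key head | (451.5, 113.5) | −35° |
| short key head | (454, 263.5) | −49° |
| padlock body | (409.4, −301.4) | −56° |
| staple | (435, −137) | −33° |
| tray3 | (618, 131) | −6.7° |
| tray2 | (632.6, −134) | −2° |

I start with the lock. The tool goes to heading 137° so the last joint stays in range.

```bash
cat > go.py <<'E'
# usage: go.py x y z a_deg -> turn units, then shift units in the tool frame after the turn
from h import *
import sys
x,y,z,a=map(float,sys.argv[1:5]);s=telemetry.observe();p=s["position"];q=s["eef_rot"]
a0=np.degrees(2*np.arctan2(q[2],q[1]));t=np.radians(a)
dx,dy=x-p[0],y-p[1];turn=(a0-a+180)%360-180
print("t",round(s["t"],2),"at",p.round(1),"a",round(a0,1),"w",round(s["grip_width"]*91,1),"| turn",round(turn/6,2),"shift x %.2f y %.2f z %.2f"%((np.cos(t)*dx+np.sin(t)*dy)/20,(np.sin(t)*dx-np.cos(t)*dy)/20,(p[2]-z)/20))
E
python3 go.py 440.2 11.3 160 137
```

```text
t 7.1 at [551.7 -21.4 292.4] a -0.0 w 90.7 | turn -22.84 shift x 5.19 y -2.60 z 6.62
```

>>> arm_command([
  [[0, 0, 0.55, -1, 1], [0, 0, 0.55, -1, 1], [0, 0, 0.55, -1, 1], [0, 0, 0.55, -1, 1], [0, 0, 0.55, -1, 1], [0, 0, 0.55, -1, 1], [0, 0, 0.55, -1, 1], [0, 0, 0.55, -1, 1], [0, 0, 0.55, -1, 1], [0, 0, 0.55, -1, 1], [0, 0, 0.55, -1, 1], [0, 0, 0.55, -1, 1]],
])

```text
t: 8.3
position: [552.0, -20.8, 159.9]
eef_rot: [-0.0, 0.808, 0.59, 0.0]
ft_force: [0.4, -0.2, -0.0]
grip_width: 0.999
gripper_force: 0.0
```

>>> arm_command([
  [[0, 0, 0, -1, 0.5], [0, 0, 0, -1, 0.2], [0, 0, 0, -1, 0.1], [0, 0, 0, -1, 0.1], [0, 0, 0, -1, 0.1], [0, 0, 0, -1, 0.1], [0, 0, 0, -1, 0.1], [0, 0, 0, -1, 0.1], [0, 0, 0, -1, 0.1], [0, 0, 0, -1, 0.1], [0, 0, 0, -0.83, 0.1], [0, 0, 0, 0, 0.1]],
])

```text
t: 9.5
position: [552.0, -21.0, 160.3]
eef_rot: [0.0, 0.367, 0.93, 0.0]
ft_force: [-0.4, 0.8, -0.2]
grip_width: 0.546
gripper_force: 0.0
```

```bash
python3 go.py 440.2 11.3 160 137
```

```text
t 9.5 at [552.  -21.  160.3] a 137.0 w 49.7 | turn -0.0 shift x 5.19 y -2.63 z 0.02
```

>>> arm_command([
  [[0.87, -0.44, 0, 0, 0.1], [0.87, -0.44, 0, 0, 0.1], [0.87, -0.44, 0, 0, 0.1], [0.86, -0.44, 0, 0, 0.1], [0.86, -0.44, 0, 0, 0.1], [0.86, -0.43, 0, 0, 0.1], [0, 0, 0, 0, 0.1], [0, 0, 0.9, 0, 0.1], [0, 0, 0.9, 0, 0.1], [0, 0, 0.9, 0, 0.1], [0, 0, 0.9, 0, 0.1], [0, 0, 0, 0, 0.1]],
])

```text
t: 10.7
position: [440.2, 10.6, 86.7]
eef_rot: [-0.001, 0.367, 0.93, -0.001]
ft_force: [-1.2, -0.1, -0.6]
grip_width: 0.547
gripper_force: 0.0
```

>>> arm_command([
  [[0, 0, 0, 0, 0.1], [0, 0, 0, 0, -1], [0, 0, 0, 0, -1], [0, 0, 0, 0, -1], [0, 0, 0, 0, -1], [0, 0, 0, 0, -1], [0, 0, -0.9, 0, -1], [0, 0, -0.9, 0, -1], [0, 0, -0.9, 0, -1], [0, 0, -0.9, 0, -1]],
])

```text
t: 11.7
position: [439.9, 10.4, 160.8]
eef_rot: [-0.0, 0.367, 0.93, -0.0]
ft_force: [0.0, -0.2, -1.0]
grip_width: 0.209
gripper_force: 30.0
```

```bash
python3 go.py 634 -92 160 137
```

```text
t 11.7 at [439.9  10.4 160.8] a 136.9 w 19.1 | turn -0.01 shift x -10.59 y 2.87 z 0.04
```

>>> arm_command([
  [[-0.97, 0.26, 0, 0, -1], [-0.97, 0.26, 0, 0, -1], [-0.97, 0.26, 0, 0, -1], [-0.96, 0.26, 0, 0, -1], [-0.96, 0.26, 0, 0, -1], [-0.96, 0.26, 0, 0, -1], [-0.96, 0.26, 0, 0, -1], [-0.96, 0.26, 0, 0, -1], [-0.96, 0.26, 0, 0, -1], [-0.96, 0.26, 0, 0, -1], [-0.96, 0.26, 0, 0, -1], [0, 0, 0, 0, -1]],
])

```text
t: 12.9
position: [635.8, -93.4, 159.7]
eef_rot: [0.001, 0.367, 0.93, -0.0]
ft_force: [0.5, -0.4, -0.8]
grip_width: 0.21
gripper_force: 30.0
```

>>> arm_command([
  [[0, 0, 0.9, 0, -1], [0, 0, 0.9, 0, -1], [0, 0, 0.9, 0, -1], [0, 0, 0.5, 0, -1], [0, 0, 0.12, 0, -1], [0, 0, 0, 0, -1], [0, 0, 0, 0, -1], [0, 0, 0, 0, -1]],
])

```text
t: 13.7
position: [634.6, -92.4, 94.7]
eef_rot: [0.001, 0.367, 0.93, 0.0]
ft_force: [0.3, -0.2, -0.6]
grip_width: 0.211
gripper_force: 30.0
```

```bash
python3 go.py 634 -92 92.8 137; python3 -c "
from h import *
print(telemetry.observe()['ft_force'])"
```

```text
t 13.7 at [634.6 -92.4  94.7] a 136.9 w 19.2 | turn -0.01 shift x 0.04 y -0.00 z 0.10
[ 0.34939773 -0.16046183 -0.61506794]
```

>>> arm_command([
  [[0, 0, 0.06, 0, -1], [0, 0, 0.04, 0, -1], [0, 0, 0, 0, -1], [0, 0, 0, 0, -1]],
])

```text
t: 14.1
position: [634.4, -92.4, 92.7]
eef_rot: [0.001, 0.367, 0.93, 0.0]
ft_force: [-1.0, 1.1, 5.6]
grip_width: 0.207
gripper_force: 30.0
```

Touching the floor (5.6 N). I release, rise, and head to the short key.

>>> arm_command([
  [[0, 0, -0.02, 0, -0.2], [0, 0, 0, 0, -0.2], [0, 0, 0, 0, -0.2], [0, 0, 0, 0, -0.2], [0, 0, -0.9, 0, -0.2], [0, 0, -0.9, 0, -0.1], [0, 0, -0.9, 0, 0], [0, 0, -0.7, 0, 0.1], [0, 0, 0, 0, 0.1]],
])

```text
t: 15.0
position: [635.2, -92.5, 162.3]
eef_rot: [0.002, 0.367, 0.93, 0.0]
ft_force: [0.8, 0.1, -0.3]
grip_width: 0.549
gripper_force: 0.0
```

```bash
python3 go.py 454.2 263.5 150 131
```

```text
t 15.0 at [635.2 -92.5 162.3] a 136.9 w 50.0 | turn 0.99 shift x 19.37 y 4.85 z 0.62
```

>>> arm_command([
  [[0, 0, 0, 0.99, 0.1], [0.97, 0.24, 0, 0, 0.1], [0.97, 0.24, 0, 0, 0.1], [0.97, 0.24, 0, 0, 0.1], [0.97, 0.24, 0, 0, 0.1], [0.97, 0.24, 0, 0, 0.1], [0.97, 0.24, 0, 0, 0.1], [0.97, 0.24, 0, 0, 0.1], [0.97, 0.24, 0, 0, 0.1], [0.97, 0.24, 0, 0, 0.1], [0.97, 0.24, 0, 0, 0.1], [0.97, 0.24, 0, 0, 0.1]],
])

```text
t: 16.2
position: [532.8, 105.0, 160.4]
eef_rot: [0.0, 0.414, 0.91, 0.0]
ft_force: [-0.5, 0.0, 0.3]
grip_width: 0.547
gripper_force: 0.0
```

>>> arm_command([
  [[0.97, 0.24, 0, 0, 0.1], [0.97, 0.24, 0, 0, 0.1], [0.97, 0.24, 0, 0, 0.1], [0.97, 0.24, 0, 0, 0.1], [0.97, 0.25, 0, 0, 0.1], [0.97, 0.25, 0, 0, 0.1], [0.97, 0.25, 0.3, 0, 0.1], [0.97, 0.25, 0.3, 0, 0.1], [0.94, 0.25, 0, 0, 0.1], [0, 0, 0, 0, 0.1], [0, 0, 0, 0, 0.1]],
])

```text
t: 17.3
position: [452.6, 264.1, 148.4]
eef_rot: [0.0, 0.414, 0.91, -0.0]
ft_force: [0.3, 0.5, -0.6]
grip_width: 0.552
gripper_force: 0.0
```

```bash
python3 go.py 454.2 263.5 81.3 131; python3 snap.py w6
```

```text
t 17.3 at [452.6 264.1 148.4] a 131.1 w 50.2 | turn 0.02 shift x -0.08 y 0.04 z 3.35
17.35 [452.9 263.7 148.4]
```

View pics/w6.png

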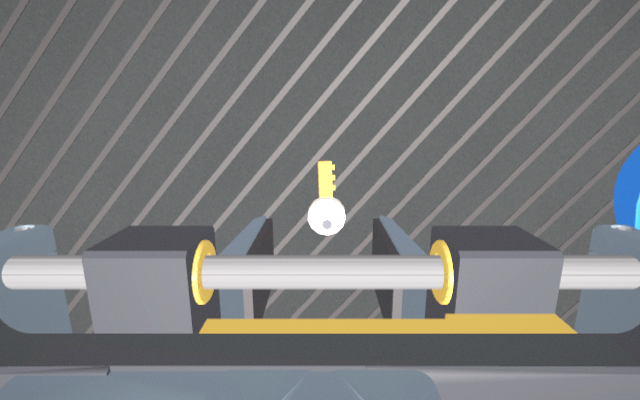

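The short key's head is at (326,216), between the fingers, with the blade straight up the image to (325,163). The alignment is good, so I descend and grip.

>>> arm_command([
  [[-0.07, 0.02, 0.9, 0, 0.1], [0, 0, 0.9, 0, 0.1], [0, 0, 0.9, 0, 0.1], [0, 0, 0.6, 0, 0.1], [0, 0, 0, 0, 0.1], [0, 0, 0, 0, -1], [0, 0, 0, 0, -1], [0, 0, 0, 0, -1], [0, 0, 0, 0, -1], [0, 0, 0, 0, -1]],
])

```text
t: 18.35
position: [454.8, 263.1, 82.9]
eef_rot: [0.001, 0.415, 0.91, 0.001]
ft_force: [0.3, -0.3, 3.6]
grip_width: 0.266
gripper_force: 30.0
```

>>> arm_command([
  [[0, 0, -0.9, 1, -1], [0, 0, -0.9, 1, -1], [0, 0, -0.9, 1, -1], [0, 0, -0.9, 1, -1], [0, 0, 0, 1, -1], [0, 0, 0, 1, -1], [0, 0, 0, 1, -1], [0, 0, 0, 0.17, -1], [0, 0, 0, 0, -1]],
])

```text
t: 19.25
position: [454.3, 262.8, 154.2]
eef_rot: [0.0, 0.719, 0.695, -0.0]
ft_force: [-0.6, -0.6, 0.1]
grip_width: 0.266
gripper_force: 30.0
```

```bash
python3 go.py 631 -164 155 88
```

```text
t 19.25 at [454.3 262.8 154.2] a 88.1 w 24.2 | turn 0.01 shift x -21.02 y 9.57 z -0.04
```

Gripped. The head leads towards −y at this heading, so its target is y = −188.

>>> arm_command([
  [[-0.93, 0.4, 0, 0, -1], [-0.93, 0.4, 0, 0, -1], [-0.93, 0.4, 0, 0, -1], [-0.93, 0.4, 0, 0, -1], [-0.93, 0.4, 0, 0, -1], [-0.93, 0.4, 0, 0, -1], [-0.93, 0.4, 0, 0, -1], [-0.93, 0.4, 0, 0, -1], [-0.93, 0.4, 0, 0, -1], [-0.93, 0.4, 0, 0, -1], [-0.93, 0.4, 0, 0, -1], [-0.93, 0.4, 0, 0, -1]],
])

```text
t: 20.45
position: [542.7, 35.6, 154.1]
eef_rot: [-0.0, 0.719, 0.695, -0.0]
ft_force: [-0.5, 0.0, -0.3]
grip_width: 0.265
gripper_force: 30.0
```

>>> arm_command([
  [[-0.92, 0.4, 0, 0, -1], [-0.92, 0.4, 0, 0, -1], [-0.92, 0.4, 0, 0, -1], [-0.92, 0.4, 0, 0, -1], [-0.92, 0.4, 0, 0, -1], [-0.92, 0.4, 0, 0, -1], [-0.92, 0.4, 0, 0, -1], [-0.92, 0.4, 0, 0, -1], [-0.92, 0.4, 0, 0, -1], [-0.92, 0.4, 0, 0, -1], [-0.92, 0.4, 0, 0, -1], [-0.92, 0.4, 0, 0, -1]],
])

```text
t: 21.65
position: [631.2, -189.3, 154.2]
eef_rot: [0.0, 0.719, 0.695, -0.0]
ft_force: [0.4, -1.0, -0.3]
grip_width: 0.266
gripper_force: 30.0
```

>>> arm_command([
  [[0, 0, 0.9, 0, -1], [0, 0, 0.9, 0, -1], [0, 0, 0.9, 0, -1], [0, 0, 0.5, 0, -1], [0, 0, 0, 0, -1], [0, 0, 0, 0, -1], [0, 0, 0, 0, -1]],
])

```text
t: 22.35
position: [631.3, -187.9, 91.4]
eef_rot: [0.001, 0.719, 0.695, 0.0]
ft_force: [0.4, 0.5, 0.4]
grip_width: 0.268
gripper_force: 30.0
```

```bash
python3 go.py 630.6 -188 86.9 88
```

```text
t 22.35 at [ 631.3 -187.9   91.4] a 88.0 w 24.4 | turn -0.0 shift x -0.00 y -0.04 z 0.22
```

>>> arm_command([
  [[0, 0, 0.1, 0, -1], [0, 0, 0.08, 0, -1], [0, 0, 0.04, 0, -1], [0, 0, 0, 0, -1]],
])

```text
t: 22.75
position: [630.9, -187.7, 87.0]
eef_rot: [0.0, 0.719, 0.695, 0.0]
ft_force: [-1.4, -0.1, 4.1]
grip_width: 0.264
gripper_force: 30.0
```

>>> arm_command([
  [[0, 0, 0, 0, -0.05], [0, 0, 0, 0, -0.05], [0, 0, 0, 0, -0.05], [0, 0, 0, 0, -0.05], [0, 0, -0.9, 0, -0.05], [0, 0, -0.9, -1, 0], [0, 0, -0.9, -1, 0.1], [0, 0, -0.6, -1, 0.1], [0, 0, 0, -1, 0.1], [0, 0, 0, -1, 0.1], [0, 0, 0, -1, 0.1], [0, 0, 0, -1, 0.1]],
])

```text
t: 23.95
position: [630.6, -187.6, 151.7]
eef_rot: [-0.0, 0.421, 0.907, -0.0]
ft_force: [-0.2, 0.9, -0.2]
grip_width: 0.553
gripper_force: 0.0
```

```bash
python3 go.py 451.5 113.5 150 145
```

```text
t 23.95 at [ 630.6 -187.6  151.7] a 130.2 w 50.3 | turn -2.46 shift x 15.97 y 7.20 z 0.08
```

>>> arm_command([
  [[0, 0, 0, -0.82, 0.1], [0, 0, 0, -0.82, 0.1], [0, 0, 0, -0.82, 0.1], [1, 0.45, 0, 0, 0.1], [1, 0.45, 0, 0, 0.1], [1, 0.45, 0, 0, 0.1], [1, 0.45, 0, 0, 0.1], [1, 0.45, 0, 0, 0.1], [1, 0.45, 0, 0, 0.1], [1, 0.45, 0, 0, 0.1], [1, 0.45, 0, 0, 0.1], [1, 0.45, 0, 0, 0.1]],
])

```text
t: 25.15
position: [529.9, -16.9, 151.8]
eef_rot: [0.0, 0.303, 0.953, -0.0]
ft_force: [-0.3, 0.6, 0.1]
grip_width: 0.553
gripper_force: 0.0
```

>>> arm_command([
  [[1, 0.45, 0, 0, 0.1], [1, 0.45, 0, 0, 0.1], [1, 0.45, 0, 0, 0.1], [1, 0.45, 0, 0, 0.1], [1, 0.45, 0, 0, 0.1], [1, 0.45, 0, 0, 0.1], [0.97, 0.45, 0, 0, 0.1], [0, 0, 0, 0, 0.1], [0, 0, 0, 0, 0.1]],
])

```text
t: 26.05
position: [453.1, 114.4, 151.9]
eef_rot: [0.0, 0.302, 0.953, -0.0]
ft_force: [0.5, -0.7, -0.1]
grip_width: 0.553
gripper_force: 0.0
```

```bash
cat > headoff.py <<'E'
# white-headed key under the gripper: where its head lies, seen from the wrist
from m2 import *
import sys
c=vision.read_camera("wrist");f,y,w=masks(c)
f=c["frame"][:245];h=cv2.cvtColor(f,cv2.COLOR_BGR2HSV);w=(h[...,1]<60)&(h[...,2]>200);w[:,:280]=0;w[:,370:]=0
for ce,a,m in comps(w,100): print(ce.round(1),a,onz(c,*ce,10).round(1))
for ce,a,m in comps(y,60): print("yel",ce.round(1),a,onz(c,*ce,4).round(1))
E
python3 go.py 451.5 113.5 82 145; python3 headoff.py
```

```text
t 26.05 at [453.1 114.4 151.9] a 144.8 w 50.3 | turn -0.03 shift x 0.04 y -0.08 z 3.50
[322.  211.5] 1665 [450.4 114.4  10. ]
yel [323.1 139.3] 292 [411.2 143.    4. ]
```

>>> arm_command([
  [[0.07, -0.07, 0.9, 0, 0.1], [0, 0, 0.9, 0, 0.1], [0, 0, 0.9, 0, 0.1], [0, 0, 0.75, 0, 0.1], [0, 0, 0, 0, 0.1], [0, 0, 0, 0, -1], [0, 0, 0, 0, -1], [0, 0, 0, 0, -1], [0, 0, 0, 0, -1], [0, 0, 0, 0, -1]],
])

```text
t: 27.1
position: [451.6, 114.0, 83.6]
eef_rot: [0.001, 0.303, 0.953, 0.0]
ft_force: [1.6, -1.1, 3.9]
grip_width: 0.283
gripper_force: 30.0
```

>>> arm_command([
  [[0, 0, -0.9, -0.8, -1], [0, 0, -0.9, -1, -1], [0, 0, -0.9, -1, -1], [0, 0, -0.9, -1, -1], [0, 0, 0, -0.95, -1], [0, 0, 0, 0, -1], [0, 0, 0, 0, -1]],
])

```text
t: 27.8
position: [450.6, 114.0, 154.6]
eef_rot: [-0.0, 0.06, 0.998, -0.0]
ft_force: [-0.7, -0.6, -0.4]
grip_width: 0.281
gripper_force: 30.0
```

```bash
python3 go.py 654.6 210.9 155 173.3
```

```text
t 27.8 at [450.6 114.  154.6] a 173.1 w 25.6 | turn -0.03 shift x -9.56 y 6.00 z -0.02
```

>>> arm_command([
  [[-0.96, 0.6, 0, 0, -1], [-0.96, 0.6, 0, 0, -1], [-0.96, 0.6, 0, 0, -1], [-0.96, 0.6, 0, 0, -1], [-0.96, 0.6, 0, 0, -1], [-0.95, 0.6, 0, 0, -1], [-0.95, 0.6, 0, 0, -1], [-0.95, 0.6, 0, 0, -1], [-0.95, 0.6, 0, 0, -1], [-0.95, 0.6, 0, 0, -1], [0, 0, 0, 0, -1], [0, 0, 0.8, 0, -1]],
])

```text
t: 29.0
position: [655.5, 210.9, 139.7]
eef_rot: [0.001, 0.06, 0.998, 0.0]
ft_force: [0.5, 0.8, 0.6]
grip_width: 0.278
gripper_force: 30.0
```

>>> arm_command([
  [[0, 0, 0.8, 0, -1], [0, 0, 0.8, 0, -1], [0, 0, 0.6, 0, -1], [0, 0, 0.2, 0, -1], [0, 0, 0, 0, -1], [0, 0, 0, 0, -1], [0, 0, 0, 0, -1]],
])

```text
t: 29.7
position: [655.3, 210.8, 91.8]
eef_rot: [0.001, 0.059, 0.998, 0.0]
ft_force: [-0.2, -0.3, -0.0]
grip_width: 0.282
gripper_force: 30.0
```

```bash
python3 go.py 654.6 210.9 87.6 173.3
```

```text
t 29.7 at [655.3 210.8  91.8] a 173.2 w 25.6 | turn -0.01 shift x 0.03 y 0.00 z 0.21
```

>>> arm_command([
  [[0, 0, 0.1, 0, -1], [0, 0, 0.07, 0, -1], [0, 0, 0.03, 0, -1], [0, 0, 0, 0, -1]],
])

```text
t: 30.1
position: [654.9, 210.7, 87.6]
eef_rot: [0.0, 0.059, 0.998, 0.0]
ft_force: [-0.8, 0.2, 5.3]
grip_width: 0.278
gripper_force: 30.0
```

>>> arm_command([
  [[0, 0, 0, 0, -0.15], [0, 0, 0, 0, -0.15], [0, 0, 0, 0, -0.15], [0, 0, -0.2, 0, -0.15], [0, 0, -0.9, 0, -0.15], [0, 0, -0.9, 1, -0.15], [0, 0, -0.9, 1, -0.1], [0, 0, -0.6, 1, -0.1], [0, 0, 0, 1, -0.1], [0, 0, 0, 0.35, -0.1], [0, 0, 0, 0, -0.1]],
])

```text
t: 31.2
position: [654.8, 210.7, 157.1]
eef_rot: [0.0, 0.283, 0.959, 0.0]
ft_force: [0.5, -0.4, -0.9]
grip_width: 0.451
gripper_force: 0.0
```

```bash
python3 go.py 435.2 -137 155 147
```

```text
t 31.2 at [654.8 210.7 157.1] a 147.1 w 41.0 | turn 0.02 shift x -0.26 y -20.56 z 0.11
```

>>> arm_command([
  [[-0.01, -0.98, 0, 0, -0.1], [-0.01, -0.98, 0, 0, -0.1], [-0.01, -0.98, 0, 0, -0.1], [-0.01, -0.98, 0, 0, -0.1], [-0.01, -0.98, 0, 0, -0.1], [-0.01, -0.98, 0, 0, -0.1], [-0.01, -0.98, 0, 0, -0.1], [-0.01, -0.98, 0, 0, -0.1], [-0.01, -0.98, 0, 0, -0.1], [-0.01, -0.98, 0, 0, -0.1], [-0.01, -0.98, 0, 0, -0.1], [-0.01, -0.98, 0, 0, -0.1]],
])

```text
t: 32.4
position: [528.4, 10.6, 156.9]
eef_rot: [0.0, 0.283, 0.959, -0.0]
ft_force: [-0.7, 0.7, 0.1]
grip_width: 0.449
gripper_force: 0.0
```

>>> arm_command([
  [[-0.01, -0.98, 0, 0, -0.1], [-0.01, -0.98, 0, 0, -0.1], [-0.01, -0.98, 0, 0, -0.1], [-0.01, -0.98, 0, 0, -0.1], [-0.01, -0.98, 0, 0, -0.1], [-0.01, -0.98, 0, 0, -0.1], [-0.01, -0.98, 0, 0, -0.1], [-0.01, -0.98, 0, 0, -0.1], [-0.01, -0.98, 0, 0, -0.1], [0, 0, 0, 0, -0.1], [0, 0, 0, 0, -0.1]],
])

```text
t: 33.5
position: [434.8, -137.7, 157.0]
eef_rot: [0.0, 0.284, 0.959, 0.0]
ft_force: [-0.2, 0.3, 0.3]
grip_width: 0.45
gripper_force: 0.0
```

```bash
python3 go.py 435.2 -137 88.5 147; python3 snap.py w7
```

```text
t 33.5 at [ 434.8 -137.7  157. ] a 147.1 w 40.9 | turn 0.01 shift x 0.00 y 0.04 z 3.42
33.55 [ 435.1 -137.4  157. ]
```

View pics/w7.png

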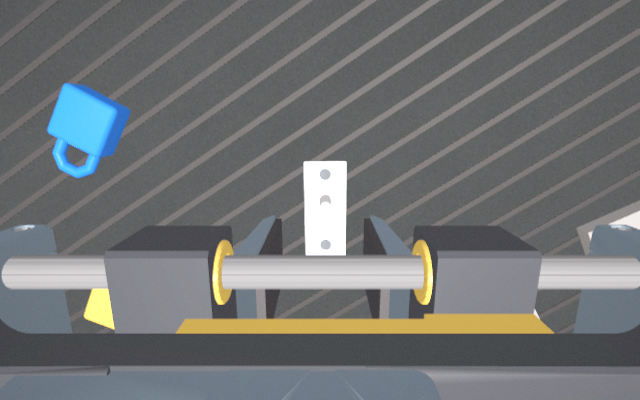

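The staple stands centred between the fingers (plate columns 303–346, near hole at (325,174)) and square to them. Descending.

>>> arm_command([
  [[0, 0.02, 0.9, 0, -0.1], [0, 0, 0.9, 0, -0.1], [0, 0, 0.9, 0, -0.1], [0, 0, 0.72, 0, -0.1], [0, 0, 0, 0, -0.1], [0, 0, 0, 0, -1], [0, 0, 0, 0, -1], [0, 0, 0, 0, -1], [0, 0, 0, 0, -1], [0, 0, 0, 0, -1], [0, 0, 0, 0, -1]],
])

```text
t: 34.65
position: [435.5, -137.1, 88.9]
eef_rot: [0.001, 0.283, 0.959, 0.0]
ft_force: [-0.3, 0.5, 4.1]
grip_width: 0.077
gripper_force: 30.0
```

>>> arm_command([
  [[0, 0, -0.8, 0, -1], [0, 0, -0.9, 0, -1], [0, 0, -0.9, 0, -1], [0, 0, -0.8, 0, -1], [0, 0, 0, 0, -1], [0, 0, 0, 0, -1]],
])

```text
t: 35.25
position: [434.9, -137.0, 156.1]
eef_rot: [-0.0, 0.283, 0.959, -0.0]
ft_force: [-0.4, 0.4, -0.4]
grip_width: 0.077
gripper_force: 30.0
```

```bash
python3 go.py 618 131 157 147
```

```text
t 35.25 at [ 434.9 -137.   156.1] a 147.1 w 7.0 | turn 0.02 shift x -0.38 y 16.22 z -0.04
```

>>> arm_command([
  [[-0.02, 0.95, 0, 0, -1], [-0.02, 0.95, 0, 0, -1], [-0.02, 0.95, 0, 0, -1], [-0.02, 0.95, 0, 0, -1], [-0.02, 0.95, 0, 0, -1], [-0.02, 0.95, 0, 0, -1], [-0.02, 0.95, 0, 0, -1], [-0.02, 0.95, 0, 0, -1], [-0.02, 0.95, 0, 0, -1], [-0.02, 0.96, 0, 0, -1], [-0.02, 0.96, 0, 0, -1], [-0.02, 0.96, 0, 0, -1]],
])

```text
t: 36.45
position: [563.8, 53.5, 155.8]
eef_rot: [-0.001, 0.283, 0.959, -0.0]
ft_force: [0.2, 0.1, -1.3]
grip_width: 0.077
gripper_force: 30.0
```

>>> arm_command([
  [[-0.02, 0.96, 0, 0, -1], [-0.02, 0.96, 0, 0, -1], [-0.02, 0.96, 0, 0, -1], [-0.02, 0.96, 0, 0, -1], [-0.02, 0.96, 0, 0, -1], [0, 0, 0, 0, -1], [0, 0, 0.8, 0, -1], [0, 0, 0.9, 0, -1], [0, 0, 0.8, 0, -1], [0, 0, 0.45, 0, -1], [0, 0, 0, 0, -1], [0, 0, 0, 0, -1]],
])

```text
t: 37.65
position: [617.3, 131.9, 97.8]
eef_rot: [0.0, 0.283, 0.959, 0.0]
ft_force: [0.1, -0.4, -0.1]
grip_width: 0.082
gripper_force: 30.0
```

```bash
python3 go.py 618 131 92.9 147
```

```text
t 37.65 at [617.3 131.9  97.8] a 147.1 w 7.5 | turn 0.02 shift x -0.05 y -0.02 z 0.25
```

>>> arm_command([
  [[0, 0, 0.12, 0, -1], [0, 0, 0.08, 0, -1], [0, 0, 0.04, 0, -1], [0, 0, 0, 0, -1]],
])

```text
t: 38.05
position: [617.2, 131.9, 93.0]
eef_rot: [0.0, 0.283, 0.959, 0.0]
ft_force: [-0.4, -0.7, 1.0]
grip_width: 0.078
gripper_force: 30.0
```

>>> arm_command([
  [[0, 0, 0.02, 0, -1], [0, 0, 0, 0, -0.4], [0, 0, 0, 0, -0.4], [0, 0, 0, 0, -0.4], [0, 0, -0.5, 0, -0.4], [0, 0, -0.9, 0, -0.3], [0, 0, -0.9, 0, 0], [0, 0, -0.9, 1, 0.3], [0, 0, 0, 1, 0.3], [0, 0, 0, 1, 0.3], [0, 0, 0, 0.85, 0.3], [0, 0, 0, 0, 0.3]],
])

```text
t: 39.25
position: [617.2, 132.0, 156.9]
eef_rot: [0.0, 0.469, 0.883, 0.0]
ft_force: [-0.5, -0.8, -0.9]
grip_width: 0.652
gripper_force: 0.0
```

```bash
python3 go.py 409.4 -301.4 155 124
```

```text
t 39.25 at [617.2 132.  156.9] a 124.0 w 59.4 | turn 0.01 shift x -12.15 y -20.73 z 0.10
```

>>> arm_command([
  [[-0.58, -0.99, 0, 0, 0.3], [-0.58, -0.99, 0, 0, 0.3], [-0.58, -0.99, 0, 0, 0.3], [-0.58, -0.99, 0, 0, 0.3], [-0.58, -0.99, 0, 0, 0.3], [-0.58, -0.99, 0, 0, 0.3], [-0.58, -0.99, 0, 0, 0.3], [-0.58, -0.99, 0, 0, 0.3], [-0.58, -0.99, 0, 0, 0.3], [-0.58, -0.99, 0, 0, 0.3], [-0.58, -0.99, 0, 0, 0.3], [-0.58, -0.99, 0, 0, 0.3]],
])

```text
t: 40.45
position: [497.8, -117.2, 156.7]
eef_rot: [0.0, 0.468, 0.884, 0.0]
ft_force: [0.1, -0.2, 0.2]
grip_width: 0.651
gripper_force: 0.0
```

>>> arm_command([
  [[-0.58, -0.99, 0, 0, 0.3], [-0.58, -0.99, 0, 0, 0.3], [-0.58, -0.99, 0, 0, 0.3], [-0.58, -0.98, 0, 0, 0.3], [-0.58, -0.98, 0, 0, 0.3], [-0.58, -0.98, 0, 0, 0.3], [-0.58, -0.98, 0, 0, 0.3], [-0.57, -0.98, 0, 0, 0.3], [-0.57, -0.97, 0, 0, 0.3], [0, 0, 0, 0, 0.3], [0, 0, 0, 0, 0.3]],
])

```text
t: 41.55
position: [409.8, -301.5, 156.5]
eef_rot: [0.0, 0.469, 0.883, 0.0]
ft_force: [-0.2, 0.2, -1.6]
grip_width: 0.649
gripper_force: 0.0
```

```bash
python3 go.py 409.4 -301.4 85.3 124; python3 snap.py w8
```

```text
t 41.55 at [ 409.8 -301.5  156.5] a 124.0 w 59.0 | turn 0.0 shift x 0.02 y -0.01 z 3.56
41.6 [ 409.9 -301.1  156.4]
```

View pics/w8.png

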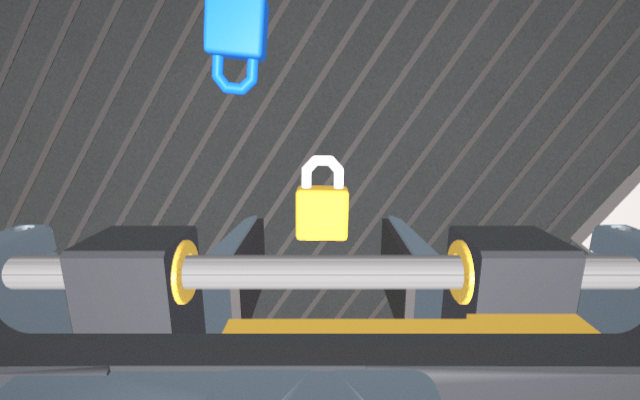

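The brass padlock sits square and centred between the fingers (body columns 296–348). The blue one is clear at (235,40). Descending to grip.

>>> arm_command([
  [[0, 0, 0.9, 0, 0.3], [0, 0, 0.9, 0, 0.3], [0, 0, 0.9, 0, 0.3], [0, 0, 0.85, 0, 0.3], [0, 0, 0, 0, 0.3], [0, 0, 0, 0, -1], [0, 0, 0, 0, -1], [0, 0, 0, 0, -1], [0, 0, 0, 0, -1], [0, 0, 0, 0, -1]],
])

```text
t: 42.6
position: [410.3, -301.8, 86.2]
eef_rot: [0.001, 0.469, 0.883, -0.0]
ft_force: [-0.4, 1.5, 5.8]
grip_width: 0.397
gripper_force: 30.0
```

>>> arm_command([
  [[0, 0, -0.8, 0.5, -1], [0, 0, -0.9, 1, -1], [0, 0, -0.9, 1, -1], [0, 0, -0.9, 1, -1], [0, 0, 0, 1, -1], [0, 0, 0, 1, -1], [0, 0, 0, 1, -1], [0, 0, 0, 0.28, -1], [0, 0, 0, 0, -1], [0, 0, 0, 0, -1]],
])

```text
t: 43.6
position: [409.6, -301.5, 155.1]
eef_rot: [-0.0, 0.746, 0.665, -0.0]
ft_force: [0.0, -0.1, -2.0]
grip_width: 0.392
gripper_force: 30.0
```

```bash
python3 go.py 607 36.5 155 83.3
```

```text
t 43.6 at [ 409.6 -301.5  155.1] a 83.4 w 35.7 | turn 0.02 shift x 17.94 y 7.83 z 0.01
```

>>> arm_command([
  [[1, 0.43, 0, 0, -1], [1, 0.43, 0, 0, -1], [1, 0.43, 0, 0, -1], [1, 0.43, 0, 0, -1], [1, 0.43, 0, 0, -1], [1, 0.43, 0, 0, -1], [1, 0.44, 0, 0, -1], [1, 0.44, 0, 0, -1], [1, 0.44, 0, 0, -1], [1, 0.44, 0, 0, -1], [1, 0.44, 0, 0, -1], [1, 0.44, 0, 0, -1]],
])

```text
t: 44.8
position: [541.6, -74.4, 155.1]
eef_rot: [-0.0, 0.746, 0.665, -0.0]
ft_force: [-0.1, -0.6, -1.4]
grip_width: 0.393
gripper_force: 30.0
```

>>> arm_command([
  [[1, 0.43, 0, 0, -1], [1, 0.43, 0, 0, -1], [1, 0.43, 0, 0, -1], [1, 0.44, 0, 0, -1], [1, 0.44, 0, 0, -1], [0.94, 0.44, 0, 0, -1], [0, 0, 0.8, 0, -1], [0, 0, 0.9, 0, -1], [0, 0, 0.8, 0, -1], [0, 0, 0.5, 0, -1], [0, 0, 0, 0, -1], [0, 0, 0, 0, -1]],
])

```text
t: 46.0
position: [607.2, 36.7, 95.5]
eef_rot: [0.0, 0.747, 0.665, 0.0]
ft_force: [-0.6, -0.2, -1.6]
grip_width: 0.391
gripper_force: 30.0
```

```bash
python3 go.py 607 36.5 90.2 83.3
```

```text
t 46.0 at [607.2  36.7  95.5] a 83.4 w 35.6 | turn 0.01 shift x -0.01 y -0.01 z 0.26
```

>>> arm_command([
  [[0, 0, 0.12, 0, -1], [0, 0, 0.1, 0, -1], [0, 0, 0.03, 0, -1], [0, 0, 0, 0, -1]],
])

```text
t: 46.4
position: [606.8, 36.7, 90.4]
eef_rot: [0.0, 0.747, 0.665, 0.0]
ft_force: [-0.0, -0.2, -1.5]
grip_width: 0.389
gripper_force: 30.0
```

>>> arm_command([
  [[0, 0, 0.01, 0, -1], [0, 0, 0, 0, 0.1], [0, 0, 0, 0, 0.1], [0, 0, 0, 0, 0.1], [0, 0, -0.5, 0, 0.1], [0, 0, -0.9, 0, 0.1], [0, 0, -1, 0, 0.1], [0, 0, -1, 0, 0.1], [0, 0, -1, 0, 0.1], [-1, -1, -1, 0, 0.1], [-1, -1, -1, 0, 0.1], [-1, -1, -1, 0, 0.1]],
])

```text
t: 47.6
position: [539.5, -16.3, 239.5]
eef_rot: [0.0, 0.747, 0.665, 0.0]
ft_force: [0.4, -0.3, 1.3]
grip_width: 0.551
gripper_force: 0.0
```

>>> arm_command([
  [[-1, -1, 0, 0, 0.1], [-1, -1, 0, 0, 0.1], [-1, -1, 0, 0, 0.1], [-1, -1, 0, 0, 0.1], [-1, -1, 0, 0, 0.1], [-1, -1, 0, 0, 0.1], [-1, -1, 0, 0, 0.1], [-1, -1, 0, 0, 0.1], [-1, -1, 0, 0, 0.1], [-1, -1, 0, 0, 0.1], [0, 0, 0, 0, 0.1]],
])

```text
t: 48.7
position: [316.5, -192.3, 238.7]
eef_rot: [0.0, 0.748, 0.664, -0.0]
ft_force: [-0.3, -0.2, 0.3]
grip_width: 0.55
gripper_force: 0.0
```

```bash
python3 - <<'E'
from h import *
c=vision.read_camera("scene");d=vision.read_camera("top");print(telemetry.observe()["position"])
import pickle;pickle.dump((c,d),open("end.pkl","wb"))
a=cv2.resize(d["frame"][100:260,150:500],(770,352),interpolation=cv2.INTER_CUBIC)[:,:770];b=cv2.resize(c["frame"][180:285,205:445],(560,245),interpolation=cv2.INTER_CUBIC)
o=np.zeros((597,770,3),np.uint8);o[:352]=a;o[352:,:560]=b;cv2.imwrite("pics/end.png",o)
E
```

```text
[ 318.56588272 -191.63675175  238.7505605 ]
```

View pics/end.png

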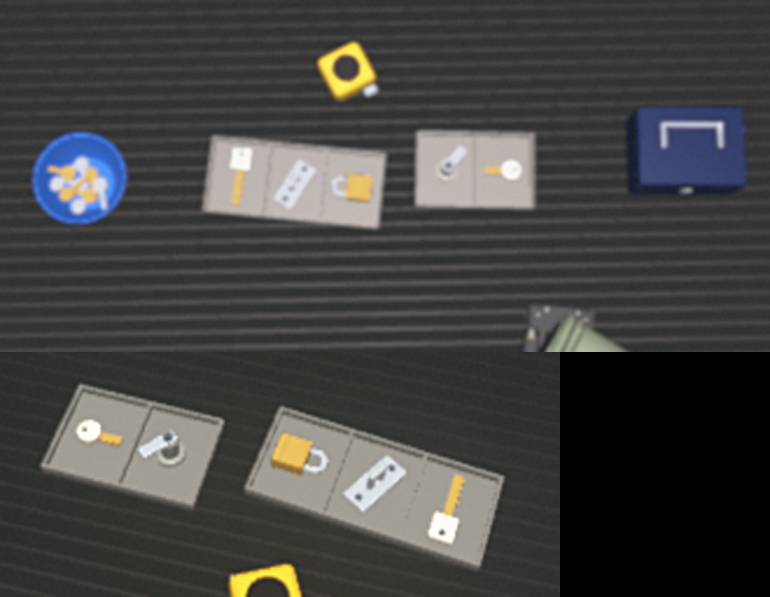

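The end picture shows all five things flat in the middle of their own bays, and the tin, bowl and tape where they were. In the top half: long key (238,175), staple (294,184), padlock (352,187), lock (450,162), short key (503,170). The arm is clear, so I hand the job in.

```bash
python3 -c "
from cell import bot
print(bot.close_job())"
```

```text
the job is handed in; nothing more can be done
None
```

I handed in both kits after about 49 s of the 112 s allowed. The last pictures show every item flat in its own bay and the bystanders in place, but the hand-in call did not return a verdict.

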